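# Set a throwing gauge to a sample beaker

## Task

Set the blue sample beaker down, not dropped, upright on the banding wheel inside its small red ring. Then screw the orange-topped head of the throwing gauge down, clockwise seen from above, just until its feeler's red-and-white face first looks straight at the beaker, level with the rim (less than one turn, no hard stop), and let go. Leave the other things on the table where they are.

Things in the scene. Friction and masses are not known exactly. Their poses are not given: they have to be found in the camera images.
- beaker: Blue straight-sided ceramic beaker, open top, 54 mm outer diameter, 85 mm high, wall 4 mm, about 0.15 to 0.3 kg, loose and standing upright. Origin at the centre of its underside, z up.
- beaker_rim (a point): Centre of the beaker's mouth, 85 mm above its underside.
- mug: White mug, 76 mm across, 80 mm high, with a handle: a bystander standing in one of three places that it shares by chance with the beaker and the amber jar. Origin at the centre of its underside.
- glaze_jar: Amber glass jar with black cap, 60 mm across, 80 mm high: a bystander. Origin at the centre of its underside.
- wheel_center (a point): Centre of the top face of the banding wheel, a fixed grey metal turntable (it does not turn here), head 180 mm across, top 70 mm above the table. A red ring of 37 mm radius about this point marks where the beaker goes, with about 10 mm to spare all round. Dark rings at 60 and 80 mm radius. z up.
- gauge: Fixed foot and column of the throwing gauge, blue metal: foot 68 mm across, column 26 mm across and 137 mm high, standing 130 to 147 mm from the wheel's centre. Origin at the centre of the underside of the foot, on the vertical screw axis.
- head_grip (a point): Grip point of the gauge's screwed head, on the vertical screw axis, in the orange bar: 38 mm long, 14 mm wide, 36 mm high (20 mm below this point to 16 mm above); take it across the 14 mm from above. Below it a black hub, 36 mm across, 24 mm high. x axis: along the bar towards the feeler; z up. It turns and sinks with the head, ending about 187 mm above the table.
- feeler_face (a point): Centre of the red-and-white end face (20 mm wide, 18 mm high) of the gauge's feeler, a level steel arm 9 mm thick that sticks out of the hub. 79 mm along the head's x axis from the screw axis and 32 mm below head_grip; the face looks along +x; same axes as head_grip. Its sweep clears the beaker on the wheel by 15 mm or more.
- gauge_head (a joint): Turn of the head in rad, growing clockwise seen from above. A full turn clockwise sinks head and feeler by 10 mm. Light steady friction (0.07 N m); stays where it is left. It starts 0.3 to 0.8 turn short of the setting, whose reading differs from start to start. The hard stop lies 2 rad or more beyond the setting.
- roller: Light wooden roller, 32 mm thick, about 220 mm long, lying crosswise behind the wheel: a bystander.
- rib: Dark wooden potter's rib, 50 x 100 x 8 mm, lying flat: a bystander.
- brush: Brush lying flat, to the left: a bystander.
- bat: Round plywood bat, 220 mm across, 14 mm thick, to the right: a bystander.
- test_bowl: Terracotta bowl, 100 mm across, 50 mm high, on the bat: a bystander.
Things that resemble listed ones, but are neither listed nor needed, are in the scene too. Of the things like the beaker, leave any that is green; of the rest the larger one is meant.

How it is judged:
By the outcome, as a careful person would: the job done as asked, in the order asked, and still so for the second after the job is handed in, with the robot touching nothing.
It also fails if it takes over 72 s, if anything falls off the work surface, if the arm or the gripper's body presses on something with over 40 N, if the wrist force passes 120 N, or if a joint passes its speed limit or range.

## Robot

A 6-joint arm with a two-finger parallel gripper is mounted at the origin on the work surface. World frame = base frame: x ahead of the robot, y to its left, z up, the work surface at z = 0. Lengths are in mm, angles in rad, forces in N, time in s.
With the tool pointing down it reaches from about 350 to 975 mm from the base axis. Payload 7.1 kg.
Tool frame: the origin (TCP) lies midway between the tips of the shut fingers; the grasp point (between the pads) lies 19 mm behind it; z points along the fingers, y is the line along which they close (so a half turn about z gives the same grasp; the last joint's range is limited). The gripper opens to 88 mm and grips with 3 to 60 N. Pads are 20 mm wide; open, the fingers measure 115 mm over their backs; the gripper's body (75 mm by 178 mm) begins 61 mm behind the grasp point.
Start: joints at [-1.238, 0.423, 1.63, -0, 1.089, -0.019], TCP at [215.384, -586.698, 222.675] pointing down, gripper open.
Joint ranges: [-3, 3], [-0.9, 2.11], [0.09, 2.58], [-1.31, 4.45], [0.11, 2.69], [-2.54, 2.54]. Speed limits (rad/s): [2.39, 2.39, 3.01, 3.14, 3.14, 3.14].

## Interface

Orientations are given as [roll, pitch, yaw] about the fixed x, y, z axes, in that order (R = Rz(yaw) Ry(pitch) Rx(roll)).
In Python, from cell import * gives the robot as it stands.
- The arm moves only by the tool arm_command, never from a script. Its argument "steps" is a list of rows, each a list of 7 numbers: the turn, a rotation vector about the tool's x, y, z in degrees, then the shift along the tool's x, y, z in m, then the gripper command: -1 is shut, 1 is fully open, values between are in proportion. In form: [[ax, ay, az, x, y, z, claw], ...]. A call has 1 to 12 rows; each row is the pose to reach, as a shift and turn from the pose commanded when the call began, along the tool's axes at that moment; what a row does not reach only later rows make up. A row lasts 1/12 s, in which the tool goes at most 41.7 mm and 7.16 degrees, less where a joint would pass 70% of its speed; a pose out of reach is approached as far as the arm can. A call with a gripper value outside its range is refused whole. The fingers move at their own pace and stop on an object; "newtons" is the grip in N (left out, the last holds). Time passes only in rows, so rows that repeat a pose let the fingers close. It gives the time, the measured TCP pose, the force, the opening and the grip force at its end, in the units of the state.
- get_obs(): the state, without advancing time (a new reading comes with each control period).
- camera(name): name is "scene" or "top" or "wrist"; returns a dict with "color" (480x640x3 uint8, red, green, blue), "fx", "fy", "cx", "cy" (pixels), "D" ([k1, k2, p1, p2, k3] as OpenCV has them; the pictures are not rectified), "origin" and "rotation" of the camera in the world; the wrist camera has in their place "hand_eye" (4x4, takes a point from camera to tool coordinates, whose origin is the TCP and whose axes are the flange's). Camera axes: x right, y up, looking along -z (the intrinsics and any distortion apply to the point x, -y, -z); pixel columns grow to the right and rows downward; lengths in mm; the calibration is good to about 2 mm. A picture is of the moment at which its call begins: read the wrist's pose just before it. There is no depth.
- finish_job(): hands the job in; it is judged then, once.
The state is a dict: "clock": time; "qpos": joint angles; "qvel": joint speeds; "joint_efforts": joint torques, N m; "eef_pos": TCP position; "ee_rot": TCP orientation; "contact_force": force on the tool from outside, world axes, zero at the start; "torque": the same for the moment, N m; "width": finger opening in mm; "finger_force": force on a finger pad.
Only numpy, scipy, OpenCV 4.12 (cv2) and the standard library are available. Lean on these libraries where they do the work, as an engineer would, in place of code of your own. Each camera call takes 0.05 s, during which the arm holds its last target. There are 200 camera calls.

## Working session

There is one attempt and no reset: what is moved stays moved. The work goes in short steps, Python scripts to look and compute and a tool call to move; the robot and the scene stay as the last step left them, time stands still between calls to the robot, and variables do not carry over. Pictures are saved under pics/ and viewed, at most 10 in all, crops included, and the job is handed in when it is done.

Besides the shell and the picture viewer there is one more tool, called as name([rows], argument=value, ...), one row to a line, values as JSON. arm_command: Moves the arm, as the interface text tells. Its arguments: {"type":"object","properties":{"steps":{"type":"array","items":{"type":"array","items":{"type":"number"}}},"newtons":{"type":"number"}},"required":["steps"]}

```bash
mkdir -p pics; ls; cat > h.py <<'E'
from cell import *
import numpy as np, cv2, json
def snap(n,f):
    o=get_obs(); c=camera(n); cv2.imwrite(f'pics/{f}.png',c['color'][:,:,::-1])
    if n=='wrist':
        from scipy.spatial.transform import Rotation as R
        T=np.eye(4);T[:3,:3]=R.from_euler('xyz',o['ee_rot']).as_matrix();T[:3,3]=o['eef_pos']
        M=T@np.array(c['hand_eye']); c['origin']=M[:3,3];c['rotation']=M[:3,:3]
    c={k:np.array(v) for k,v in c.items()}
    np.savez(f'pics/{f}.npz',**c); return c
def load(f): return dict(np.load(f'pics/{f}.npz'))
def ray(c,u,v):
    K=np.array([[c['fx'],0,c['cx']],[0,c['fy'],c['cy']],[0,0,1]],float)
    p=cv2.undistortPoints(np.array([[[u,v]]],float),K,np.array(c['D'],float))[0,0]
    d=np.array(c['rotation']).reshape(3,3)@np.array([p[0],-p[1],-1]); return np.array(c['origin'],float),d/np.linalg.norm(d)
def onz(c,u,v,z):
    o,d=ray(c,u,v); return o+d*(z-o[2])/d[2]
def proj(c,P):
    K=np.array([[c['fx'],0,c['cx']],[0,c['fy'],c['cy']],[0,0,1]],float)
    q=(np.atleast_2d(P)-c['origin'])@np.array(c['rotation']).reshape(3,3)*[1,-1,-1]
    return cv2.projectPoints(q.reshape(-1,1,3),np.zeros(3),np.zeros(3),K,np.array(c['D'],float))[0][:,0]
E
python3 - <<'E'
from h import *
print(get_obs())
for n in('scene','top'):
    c=snap(n,n+'0'); print(n,{k:v for k,v in c.items() if k!='color'})
E
```

```text
pics
{'clock': 0.0, 'qpos': array([-1.23801747e+00,  4.23798811e-01,  1.63070109e+00, -1.13716573e-05,
        1.08858850e+00, -1.90287274e-02]), 'qvel': array([ 0.00050394, -0.00212814,  0.00021387, -0.00113491,  0.00125791,
        0.00078954]), 'joint_efforts': array([ 7.04913364e-04, -5.44628692e+01, -2.73662835e+01,  6.43215654e-02,
        2.27638136e-02, -1.18014482e-04]), 'eef_pos': array([ 215.19374275, -586.18957925,  221.92358044]), 'ee_rot': array([-3.14009698e+00, -1.83951938e-05,  3.51812846e-01]), 'contact_force': array([ 0.06684016,  0.44075391, -0.92848886]), 'torque': array([-0.00769081,  0.05165179, -0.01846662]), 'finger_force': 0.0, 'width': 88.22242137035049}
scene {'fx': array(585.83388418), 'fy': array(585.83388418), 'cx': array(316.05388898), 'cy': array(239.90000575), 'D': array([-0.1979362,  0.       ,  0.       ,  0.       ,  0.       ]), 'origin': array([1648.94265806,  521.07276975,  871.08885956]), 'rotation': array([1.01975778, 0.02397034, 2.04224053])}
top {'fx': array(576.02087005), 'fy': array(576.02087005), 'cx': array(322.77315876), 'cy': array(223.73247005), 'D': array([-0.07511768,  0.        ,  0.        ,  0.        ,  0.        ]), 'origin': array([ 271.71338293,  -33.10677028, 1662.2298495 ]), 'rotation': array([ 0.21368737, -0.00203998, -1.59252063])}
```

```bash
python3 - <<'E'
s=open('h.py').read()
s=s.replace("def snap","from scipy.spatial.transform import Rotation as R\ndef rm(c):\n    r=np.array(c['rotation']); return r if r.size==9 else R.from_euler('xyz',r).as_matrix()\ndef snap").replace("        from scipy.spatial.transform import Rotation as R\n","").replace("np.array(c['rotation']).reshape(3,3)","rm(c)")
open('h.py','w').write(s)
E
python3 -c "
from h import *
print(proj(load('top0'),[[0,0,0],[600,0,0],[215,-586,222]]),proj(load('scene0'),[[0,0,0],[600,0,0],[215,-586,222]]))"
```

```text
[[311.65860122 448.53507812]
 [307.93974166 234.76407773]
 [545.94145652 365.20708401]] [[409.35970228 191.96172791]
 [329.35010218 291.60061244]
 [216.88072983 124.25795765]]
```

View pics/scene0.png

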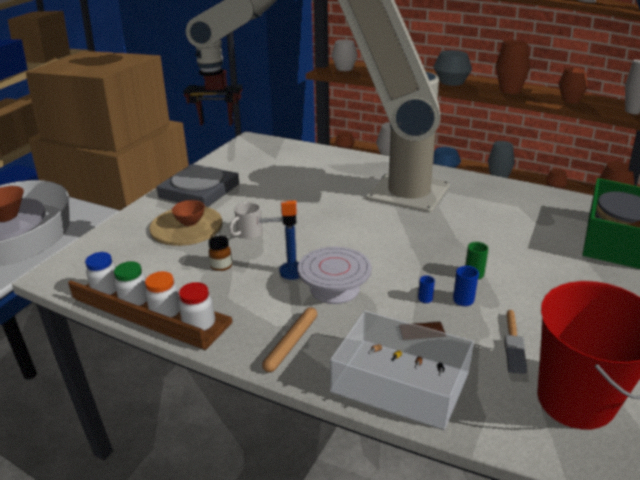

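View pics/top0.png

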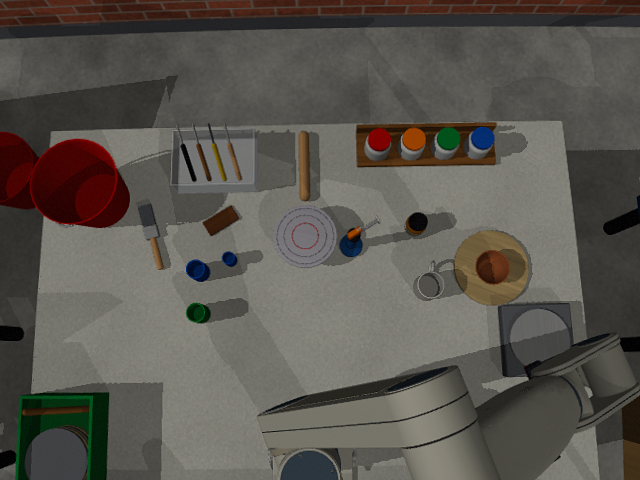

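The scene view shows the large blue beaker at (466,285), its small twin at (427,289), the green one at (477,260), the wheel at (335,267) and the gauge at (290,240). In the top view these are the beaker (198,270), small blue (229,258), wheel ring (306,236), gauge head (354,235) and feeler tip (378,220).

```bash
python3 - <<'E'
from h import *
t=load('top0');s=load('scene0')
def blobs(c,lo,hi,box,amin=15):
    h=cv2.cvtColor(c['color'],cv2.COLOR_RGB2HSV); m=cv2.inRange(h,lo,hi)
    x0,y0,x1,y1=box; k=np.zeros_like(m);k[y0:y1,x0:x1]=m[y0:y1,x0:x1]
    n,l,st,ce=cv2.connectedComponentsWithStats(k)
    return [(st[i].tolist(),ce[i].round(1).tolist(),l==i) for i in range(1,n) if st[i][4]>=amin]
for nm,c,b in(('top',t,(170,230,260,300)),('scene',s,(400,250,500,320)),('top g',t,(330,215,390,265))):
    for x in blobs(c,(105,100,30),(130,255,255),b): print(nm,x[:2])
for x in blobs(t,(0,60,60),(179,255,255),(285,215,328,258),3): print('ring',x[:2])
# ring centre: fit ellipse to red pixels
h=cv2.cvtColor(t['color'],cv2.COLOR_RGB2HSV).astype(int)
rgb=t['color'].astype(int); m=(rgb[...,0]-rgb[...,1]>25); k=np.zeros(m.shape,bool);k[215:258,285:328]=m[215:258,285:328]
p=np.argwhere(k)[:,::-1].astype(np.float32); print(len(p)); e=cv2.fitEllipse(p);print(e); W=onz(t,*e[0],70);print('wheel',W)
q=np.array([onz(t,*a,70) for a in p]); print('r',np.linalg.norm(q-W,axis=1).mean())
for x in blobs(t,(5,150,80),(20,255,255),(335,215,375,250),5): print('orange',x[:2],cv2.minAreaRect(np.argwhere(x[2])[:,::-1].astype(np.float32)))
cv2.imwrite('pics/z.png',cv2.resize(np.hstack([t['color'][210:265,330:395],t['color'][240:295,170:250]])[:,:,::-1],None,fx=5,fy=5,interpolation=cv2.INTER_CUBIC))
E
```

```text
top ([222, 251, 15, 16, 172], [229.1, 258.6])
top ([186, 260, 24, 22, 394], [197.3, 270.2])
scene ([453, 265, 26, 41, 812], [465.3, 285.2])
scene ([418, 276, 17, 27, 368], [426.0, 289.0])
top g ([340, 235, 23, 22, 328], [350.2, 246.8])
ring ([291, 223, 28, 26, 96], [304.9, 235.2])
100
((304.7166442871094, 235.50599670410156), (25.59423828125, 26.27437400817871), 81.36802673339844)
wheel [584.23893787   7.7157967   70.        ]
r 36.79358932612528
orange ([347, 226, 15, 13, 87], [353.6, 232.4]) ((353.7692565917969, 232.15380859375), (6.1017022132873535, 15.531606674194336), 56.3099365234375)
```

View pics/z.png

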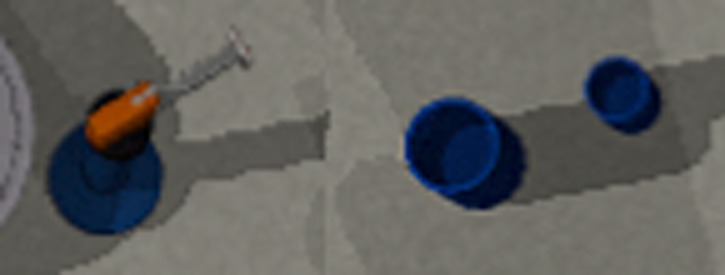

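The crop shows the beaker rim centred at about (195.6,269.4), the small blue one at (229,258), the gauge foot at (351,245.4), and the feeler pointing up and to the right, with its tip at (378,219.5).

```bash
python3 - <<'E'
from h import *
t=load('top0');s=load('scene0')
B=onz(t,195.6,269.4,85);print('beaker',B,'small',onz(t,229,258,55))
o,d=ray(s,466,269.5); print('scene rim',onz(s,466,269.5,85))
W=np.array([584.2,7.7,70]); 
G=onz(t,351,245.4,6);H=onz(t,353.7,232.2,204);print('foot',G,'head',H)
F=onz(t,378.3,219.7,165);print('feeler',F)
G2=(G[:2]+H[:2])/2
print('dist',np.linalg.norm(G2-W[:2]))
v=F[:2]-G2;print('r',np.linalg.norm(v)); a=np.degrees(np.arctan2(v[1],v[0]))
w=W[:2]-G2; b=np.degrees(np.arctan2(w[1],w[0])); print('feeler az',a,'to wheel',b,'cw turn',(a-b)%360)
E
```

```text
beaker [492.14571775 310.54796392  85.        ] small [526.95978204 222.96105842  55.        ]
scene rim [487.78575903 307.56676268  85.        ]
foot [ 564.4888863  -125.27618165    6.        ] head [ 563.93463391 -122.33869488  204.        ]
feeler [ 604.31914758 -191.47081297  165.        ]
dist 133.01780351866842
r 78.65707092573308
feeler az -59.34270648893975 to wheel 81.3575767295828 cw turn 219.29971678147746
```

```bash
cat >> h.py <<'E'
def mv(p,yaw):
    o=get_obs(); A=R.from_euler('xyz',o['ee_rot']).as_matrix()
    T=R.from_euler('xyz',[180,0,yaw],degrees=True).as_matrix()
    print('t',o['clock'],'at',o['eef_pos'].round(1),'yaw',np.degrees(o['ee_rot']).round(2),'turn',np.degrees(R.from_matrix(A.T@T).as_rotvec()).round(2),'shift m',(A.T@(np.array(p)-o['eef_pos'])/1000).round(4),'w',o['width'])
E
python3 -c "
from h import *
mv([420,-250,265],55); mv([490,309,230],90)"
```

```text
t 0.1 at [ 215.2 -586.2  222. ] yaw [-179.92   -0.     20.16] turn [-7.000e-02 -2.000e-02 -3.484e+01] shift m [ 0.3081 -0.2451 -0.0426] w 87.73909949351317
t 0.1 at [ 215.2 -586.2  222. ] yaw [-179.92   -0.     20.16] turn [-7.000e-02 -5.000e-02 -6.984e+01] shift m [ 0.5664 -0.7457 -0.007 ] w 87.73909949351317
```

arm_command([
  [0, 0, -35, 0.308, -0.245, -0.043, 1],
  [0, 0, -35, 0.308, -0.245, -0.043, 1],
  [0, 0, -35, 0.308, -0.245, -0.043, 1],
  [0, 0, -35, 0.308, -0.245, -0.043, 1],
  [0, 0, -35, 0.308, -0.245, -0.043, 1],
  [0, 0, -35, 0.308, -0.245, -0.043, 1],
  [0, 0, -35, 0.308, -0.245, -0.043, 1],
  [0, 0, -35, 0.308, -0.245, -0.043, 1],
  [0, 0, -35, 0.308, -0.245, -0.043, 1],
  [0, 0, -35, 0.308, -0.245, -0.043, 1],
  [0, 0, -35, 0.308, -0.245, -0.043, 1],
  [0, 0, -35, 0.308, -0.245, -0.043, 1],
])

```text
clock: 1.1
eef_pos: [420.4, -249.8, 265.6]
ee_rot: [-3.141, 0.0, 0.966]
contact_force: [0.3, -0.2, 0.6]
width: 87.9
finger_force: 0.0
```

```bash
python3 -c "
from h import *
mv([490,309,230],90)"
```

```text
t 1.1 at [ 420.4 -249.8  265.6] yaw [-1.7999e+02  2.0000e-02  5.5320e+01] turn [-1.000e-02  2.000e-02 -3.468e+01] shift m [ 0.4992 -0.2607  0.0355] w 87.90102469576769
```

arm_command([
  [0, 0, -34.7, 0.499, -0.261, 0.035, 1],
  [0, 0, -34.7, 0.499, -0.261, 0.035, 1],
  [0, 0, -34.7, 0.499, -0.261, 0.035, 1],
  [0, 0, -34.7, 0.499, -0.261, 0.035, 1],
  [0, 0, -34.7, 0.499, -0.261, 0.035, 1],
  [0, 0, -34.7, 0.499, -0.261, 0.035, 1],
  [0, 0, -34.7, 0.499, -0.261, 0.035, 1],
  [0, 0, -34.7, 0.499, -0.261, 0.035, 1],
  [0, 0, -34.7, 0.499, -0.261, 0.035, 1],
  [0, 0, -34.7, 0.499, -0.261, 0.035, 1],
  [0, 0, -34.7, 0.499, -0.261, 0.035, 1],
  [0, 0, -34.7, 0.499, -0.261, 0.035, 1],
])

```text
clock: 2.1
eef_pos: [483.4, 244.9, 234.1]
ee_rot: [-3.141, 0.001, 1.567]
contact_force: [1.1, -0.4, -0.5]
width: 88.2
finger_force: 0.0
```

```bash
python3 -c "
from h import *
mv([490,309,230],90)"
```

```text
t 2.1 at [483.4 244.9 234.1] yaw [-1.7998e+02  4.0000e-02  8.9760e+01] turn [-0.02  0.04 -0.24] shift m [0.0641 0.0063 0.0041] w 88.21270146538696
```

arm_command([
  [0, 0, -0.2, 0.064, 0.006, 0.004, 1],
  [0, 0, -0.2, 0.064, 0.006, 0.004, 1],
  [0, 0, -0.2, 0.064, 0.006, 0.004, 1],
  [0, 0, -0.2, 0.064, 0.006, 0.004, 1],
  [0, 0, -0.2, 0.064, 0.006, 0.004, 1],
])

```text
clock: 2.52
eef_pos: [489.2, 306.6, 230.0]
ee_rot: [-3.14, 0.001, 1.571]
contact_force: [-0.3, -1.0, 0.0]
width: 88.1
finger_force: 0.0
```

```bash
python3 - <<'E'
from h import *
c=snap('wrist','w1'); print(c['origin'],c['rotation'].round(2))
h=cv2.cvtColor(c['color'],cv2.COLOR_RGB2HSV);m=cv2.inRange(h,(105,100,30),(130,255,255))
n,l,st,ce=cv2.connectedComponentsWithStats(m)
for i in range(1,n):
    if st[i][4]>200: print(st[i],ce[i])
print(proj(c,[[490,309,85],[490,309,0]]))
mv([490,309,41],90)
E
```

```text
[487.95727917 386.7247852  391.25879175] [[ 1.    0.    0.  ]
 [-0.    0.96  0.29]
 [-0.   -0.29  0.96]]
[ 293  167   67   77 3957] [325.62143038 205.61637604]
[ 340  258   42   57 1835] [359.41144414 286.66212534]
[[321.55958471 216.87808651]
 [321.02694695 196.01810962]]
t 2.5667 at [489.2 306.4 230.3] yaw [-1.7995e+02  5.0000e-02  8.9950e+01] turn [-0.05  0.05 -0.05] shift m [0.0027 0.0009 0.1893] w 87.78419649132971
```

View pics/w1.png

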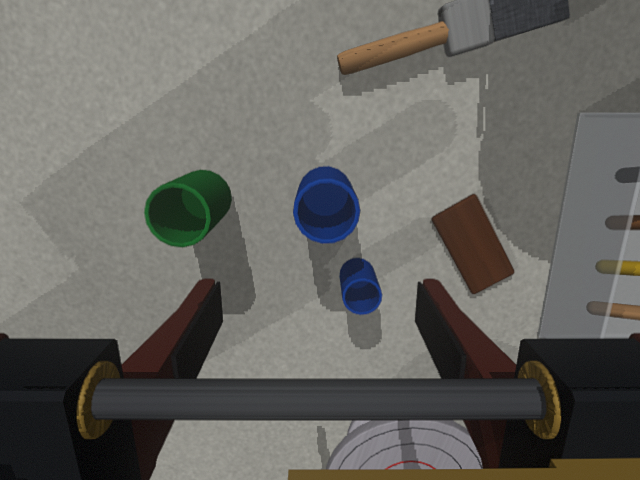

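The wrist view shows the large blue rim centred at about (326.5,210.5), the small blue one at (361,294) and the green one at (179,214). The fingers will straddle the beaker with nothing in the way.

```bash
python3 - <<'E'
from h import *
c=load('w1')
P=onz(c,326.5,210.5,85);print(P, onz(c,359,211,85)-onz(c,294,211,85),'small',onz(c,361,294,55),'green',onz(c,179,214,70))
mv([P[0],P[1],41],90)
E
```

```text
[493.91466652 314.21711586  85.        ] [ 5.16317652e+01 -2.35438968e-02  0.00000000e+00] small [527.03013689 227.39131369  55.        ] green [370.7946029  307.75957225  70.        ]
t 2.5667 at [489.2 306.4 230.3] yaw [-1.7995e+02  5.0000e-02  8.9950e+01] turn [-0.05  0.05 -0.05] shift m [0.0079 0.0048 0.1893] w 87.78419649132971
```

arm_command([
  [0, 0, 0, 0.006, 0.004, 0.04, 1],
  [0, 0, 0, 0.006, 0.004, 0.08, 1],
  [0, 0, 0, 0.006, 0.004, 0.11, 1],
  [0, 0, 0, 0.006, 0.004, 0.135, 1],
  [0, 0, 0, 0.006, 0.004, 0.16, 1],
  [0, 0, 0, 0.006, 0.004, 0.18, 1],
  [0, 0, 0, 0.006, 0.004, 0.188, 1],
  [0, 0, 0, 0.006, 0.004, 0.188, 1],
  [0, 0, 0, 0.006, 0.004, 0.188, 1],
], newtons=25)

```text
clock: 3.32
eef_pos: [493.6, 313.7, 43.2]
ee_rot: [3.141, 0.0, 1.571]
contact_force: [0.2, 0.9, 0.8]
width: 88.2
finger_force: 0.0
```

arm_command([
  [0, 0, 0, 0, 0, 0, -0.2],
  [0, 0, 0, 0, 0, 0, -0.2],
  [0, 0, 0, 0, 0, 0, -0.2],
  [0, 0, 0, 0, 0, 0, -0.2],
  [0, 0, 0, 0, 0, 0, -0.2],
  [0, 0, 0, 0, 0, 0, -0.2],
  [0, 0, 0, 0, 0, 0, -0.2],
  [0, 0, 0, 0, 0, 0, -0.2],
  [0, 0, 0, 0, 0, 0, -0.2],
  [0, 0, 0, 0, 0, 0, -0.2],
], newtons=25)

```text
clock: 4.15
eef_pos: [493.9, 314.9, 43.3]
ee_rot: [3.14, -0.001, 1.572]
contact_force: [1.6, -0.4, 5.9]
width: 53.5
finger_force: 25.0
```

```bash
python3 -c "
from h import *
mv([494,315,200],90);mv([584,12,250],90)"
```

```text
t 4.15 at [493.9 314.9  43.3] yaw [ 1.7991e+02 -5.0000e-02  9.0060e+01] turn [ 0.09 -0.05  0.06] shift m [ 0.0002  0.0004 -0.1567] w 53.50831233785341
t 4.15 at [493.9 314.9  43.3] yaw [ 1.7991e+02 -5.0000e-02  9.0060e+01] turn [ 0.09 -0.05  0.06] shift m [-0.3028  0.0901 -0.2068] w 53.50831233785341
```

arm_command([
  [0, 0, 0, 0, 0, -0.01, -0.2],
  [0, 0, 0, 0, 0, -0.035, -0.2],
  [0, 0, 0, 0, 0, -0.07, -0.2],
  [0, 0, 0, 0, 0, -0.105, -0.2],
  [0, 0, 0, -0.02, 0.006, -0.14, -0.2],
  [0, 0, 0, -0.05, 0.015, -0.17, -0.2],
  [0, 0, 0, -0.08, 0.024, -0.19, -0.2],
  [0, 0, 0, -0.11, 0.033, -0.2, -0.2],
  [0, 0, 0, -0.15, 0.044, -0.207, -0.2],
  [0, 0, 0, -0.19, 0.056, -0.207, -0.2],
  [0, 0, 0, -0.225, 0.067, -0.207, -0.2],
  [0, 0, 0, -0.255, 0.076, -0.207, -0.2],
])

```text
clock: 5.15
eef_pos: [568.6, 57.2, 249.7]
ee_rot: [-3.14, 0.0, 1.571]
contact_force: [0.1, -0.1, -3.2]
width: 53.4
finger_force: 25.0
```

arm_command([
  [0, 0, 0, -0.025, 0.007, 0, -0.2],
  [0, 0, 0, -0.04, 0.012, 0, -0.2],
  [0, 0, 0, -0.048, 0.014, 0, -0.2],
  [0, 0, 0, -0.048, 0.014, 0, -0.2],
  [0, 0, 0, -0.048, 0.014, 0, -0.2],
  [0, 0, 0, -0.048, 0.014, 0, -0.2],
])

```text
clock: 5.65
eef_pos: [582.7, 12.6, 249.4]
ee_rot: [-3.141, -0.0, 1.573]
contact_force: [0.8, -0.3, -3.2]
width: 53.6
finger_force: 25.0
```

```bash
python3 - <<'E'
from h import *
c=snap('wrist','w2')
mv([584,8,120],90)
E
```

```text
t 5.7 at [582.8  12.8 249.5] yaw [-1.7996e+02 -2.0000e-02  9.0130e+01] turn [-0.04 -0.02  0.13] shift m [-0.0048  0.0013  0.1295] w 53.520867953907185
```

View pics/w2.png

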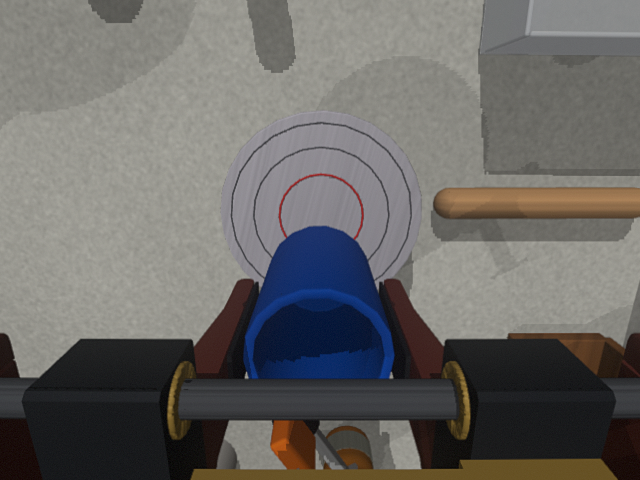

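The held beaker's lower front edge is at (320,227). The red ring spans columns 279–363 with its top at row 174. The dark rings span 253.5–390 with top at 148, and 231–411 with top at 123.

```bash
python3 - <<'E'
from h import *
c=load('w2')
from scipy.optimize import least_squares
rgb=c['color'].astype(int); m=(rgb[...,0]-rgb[...,1]>50); k=np.zeros(m.shape,bool); k[165:245,270:372]=m[165:245,270:372]
p=np.argwhere(k)[:,::-1]; q=np.array([onz(c,*a,70)[:2] for a in p])
for r in (37,None):
    f=(lambda x:np.hypot(*(q-x[:2]).T)-37) if r else (lambda x:np.hypot(*(q-x[:2]).T)-x[2])
    s=least_squares(f,[584,8,37][:2 if r else 3],loss='soft_l1');print(len(p),s.x,np.abs(s.fun).mean())
q=np.array([onz(c,*a,70)[:2] for a in [(231,212),(411,212),(321,123)]]);print(q)
print('base front',onz(c,320,227,206.5)[:2]-[0,27])
print('rim', onz(c,320.5,340,291.5))
E
```

```text
347 [582.93142821   7.54761269] 0.45269876509035
347 [582.93909364   7.8095421   36.73769476] 0.42986376874158677
[[503.53912813  10.92458533]
 [662.80381726  11.1625532 ]
 [582.9588844   86.80134151]]
base front [581.89592702   8.39137992]
rim [581.88681361  18.91176505 291.5       ]
```

arm_command([
  [0, 0, 0, -0.001, 0.001, 0.02, -0.2],
  [0, 0, 0, -0.001, 0.001, 0.05, -0.2],
  [0, 0, 0, -0.001, 0.001, 0.08, -0.2],
  [0, 0, 0, -0.001, 0.001, 0.105, -0.2],
  [0, 0, 0, -0.001, 0.001, 0.12, -0.2],
  [0, 0, 0, -0.001, 0.001, 0.129, -0.2],
  [0, 0, 0, -0.001, 0.001, 0.13, -0.2],
  [0, 0, 0, -0.001, 0.001, 0.131, -0.2],
  [0, 0, 0, -0.001, 0.001, 0.132, -0.2],
  [0, 0, 0, -0.001, 0.001, 0.132, -0.2],
  [0, 0, 0, -0.001, 0.001, 0.132, -0.2],
])

```text
clock: 6.62
eef_pos: [585.1, 10.6, 118.8]
ee_rot: [3.14, -0.0, 1.572]
contact_force: [0.4, 0.8, -2.6]
width: 53.5
finger_force: 25.0
```

arm_command([
  [0, 0, 0, 0, 0, 0.001, -0.2],
  [0, 0, 0, 0, 0, 0.002, -0.2],
  [0, 0, 0, 0, 0, 0.002, -0.2],
  [0, 0, 0, 0, 0, 0.002, -0.2],
])

```text
clock: 6.95
eef_pos: [584.3, 10.5, 115.7]
ee_rot: [-3.142, -0.0, 1.572]
contact_force: [0.7, -0.1, -3.2]
width: 53.5
finger_force: 25.0
```

arm_command([
  [0, 0, 0, 0.001, -0.001, 0.0005, -0.2],
  [0, 0, 0, 0.001, -0.001, 0.001, -0.2],
  [0, 0, 0, 0.001, -0.001, 0.0015, -0.2],
  [0, 0, 0, 0.001, -0.001, 0.002, -0.2],
  [0, 0, 0, 0.001, -0.001, 0.002, -0.2],
  [0, 0, 0, 0.001, -0.001, 0.002, -0.2],
])

```text
clock: 7.45
eef_pos: [583.4, 11.6, 113.6]
ee_rot: [-3.141, 0.0, 1.572]
contact_force: [0.0, -0.5, -2.5]
width: 53.3
finger_force: 25.0
```

arm_command([
  [0, 0, 0, 0, 0, 0.0005, -0.2],
  [0, 0, 0, 0, 0, 0.001, -0.2],
  [0, 0, 0, 0, 0, 0.001, -0.2],
  [0, 0, 0, 0, 0, 0.001, -0.2],
])

```text
clock: 7.78
eef_pos: [583.5, 11.5, 113.3]
ee_rot: [3.141, 0.0, 1.572]
contact_force: [-1.8, -0.7, 4.8]
width: 53.6
finger_force: 25.0
```

arm_command([
  [0, 0, 0, 0, 0, 0, 0.4],
  [0, 0, 0, 0, 0, 0, 0.6],
  [0, 0, 0, 0, 0, 0, 0.8],
  [0, 0, 0, 0, 0, 0, 1],
  [0, 0, 0, 0, 0, 0, 1],
  [0, 0, 0, 0, 0, 0, 1],
  [0, 0, 0, 0, 0, 0, 1],
  [0, 0, 0, 0, 0, 0, 1],
])

```text
clock: 8.45
eef_pos: [583.4, 11.6, 112.6]
ee_rot: [-3.142, -0.0, 1.572]
contact_force: [0.5, -0.3, 0.6]
width: 88.0
finger_force: 0.0
```

arm_command([
  [0, 0, 0, 0, 0, -0.01, 1],
  [0, 0, 0, 0, 0, -0.04, 1],
  [0, 0, 0, 0, 0, -0.08, 1],
  [0, 0, 0, 0, 0, -0.12, 1],
  [0, 0, 0, 0, 0, -0.16, 1],
  [0, 0, 0, 0, 0, -0.165, 1],
  [0, 0, 0, 0, 0, -0.165, 1],
  [0, 0, 0, 0, 0, -0.165, 1],
])

```text
clock: 9.12
eef_pos: [583.0, 11.6, 277.9]
ee_rot: [3.141, 0.0, 1.572]
contact_force: [-0.8, -0.3, -1.0]
width: 88.0
finger_force: 0.0
```

```bash
python3 -c "
from h import *
snap('top','top1');mv([564,-100,290],120.7);mv([564,-124,290],120.7)"
```

```text
t 9.1667 at [582.4  11.6 276.6] yaw [-179.89    0.     90.06] turn [-1.100e-01 -3.000e-02 -3.064e+01] shift m [-0.1116 -0.0185 -0.0134] w 87.89799050086583
t 9.1667 at [582.4  11.6 276.6] yaw [-179.89    0.     90.06] turn [-1.100e-01 -3.000e-02 -3.064e+01] shift m [-0.1356 -0.0186 -0.0134] w 87.89799050086583
```

arm_command([
  [0, 0, -7, -0.03, -0.004, -0.01, 1],
  [0, 0, -14, -0.06, -0.008, -0.015, 1],
  [0, 0, -21, -0.095, -0.012, -0.015, 1],
  [0, 0, -28, -0.125, -0.016, -0.015, 1],
  [0, 0, -30.6, -0.136, -0.019, -0.015, 1],
  [0, 0, -30.6, -0.136, -0.019, -0.015, 1],
  [0, 0, -30.6, -0.136, -0.019, -0.015, 1],
  [0, 0, -30.6, -0.136, -0.019, -0.015, 1],
])

```text
clock: 9.83
eef_pos: [564.1, -123.6, 291.3]
ee_rot: [-3.14, -0.002, 2.104]
contact_force: [0.2, -0.6, -0.6]
width: 87.8
finger_force: 0.0
```

```bash
python3 - <<'E'
from h import *
c=snap('wrist','w3')
print(proj(c,[[564,-124,208],[604,-191,161]]))
a=load('top1')['color'][205:270,265:345]; b=c['color'][100:420,140:500]
cv2.imwrite('pics/z2.png',np.hstack([cv2.resize(a,(400,325)),cv2.resize(b,(366,325))])[:,:,::-1])
mv([564,-124,290],120.7)
E
```

```text
[[320.51812985 245.82317972]
 [320.65346455 318.02893789]]
t 9.8833 at [ 564.3 -123.4  291.7] yaw [-1.7994e+02 -8.0000e-02  1.2063e+02] turn [-0.06 -0.08 -0.07] shift m [-0.0004 -0.0006  0.0017] w 88.10909599254833
```

View pics/z2.png

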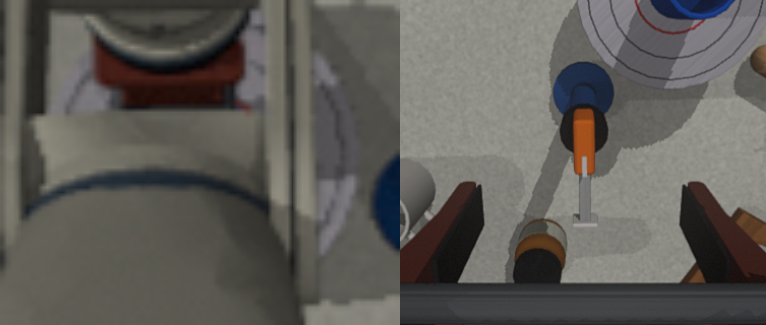

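The wrist view (right half) shows the orange bar centred between the fingers. It lies along the image's vertical, with the feeler pointing down the image. The arm blocks the beaker in the top view.

```bash
python3 - <<'E'
from h import *
c=load('w3')
h=cv2.cvtColor(c['color'],cv2.COLOR_RGB2HSV);m=cv2.inRange(h,(5,170,60),(18,255,255));m[:,:290]=0;m[:,355:]=0;m[300:]=0;m[:180]=0
n,l,st,ce=cv2.connectedComponentsWithStats(m);i=1+np.argmax(st[1:,4]);print(st[i],ce[i])
p=np.argwhere(l==i); v=c['color'].astype(int).sum(2)
# brightness by row for front/top split
for r in range(st[i][1],st[i][1]+st[i][3],4):
    q=p[p[:,0]==r]; print(r,q[:,1].min(),q[:,1].max(),int(v[r,q[:,1]].mean()))
E
```

```text
[ 310  207   22   65 1197] [320.67251462 236.62907268]
207 314 327 176
211 311 329 210
215 311 330 212
219 311 330 274
223 310 331 253
227 310 330 260
231 310 331 254
235 311 331 258
239 311 331 260
243 311 331 257
247 311 331 258
251 311 330 260
255 311 330 256
259 311 330 255
263 312 330 261
267 312 330 263
271 316 325 202
```

arm_command([
  [0, 0, 0, 0, -0.0005, 0.03, 1],
  [0, 0, 0, 0, -0.0005, 0.06, 1],
  [0, 0, 0, 0, -0.0005, 0.085, 1],
  [0, 0, 0, 0, -0.0005, 0.105, 1],
  [0, 0, 0, 0, -0.0005, 0.113, 1],
  [0, 0, 0, 0, -0.0005, 0.113, 1],
  [0, 0, 0, 0, -0.0005, 0.113, 1],
  [0, 0, 0, 0, -0.0005, 0.113, 1],
])

```text
clock: 10.55
eef_pos: [565.2, -124.5, 181.0]
ee_rot: [3.14, 0.002, 2.106]
contact_force: [0.4, 0.0, 0.5]
width: 88.0
finger_force: 0.0
```

arm_command([
  [0, 0, 0, 0, 0, 0, -1],
  [0, 0, 0, 0, 0, 0, -1],
  [0, 0, 0, 0, 0, 0, -1],
  [0, 0, 0, 0, 0, 0, -1],
  [0, 0, 0, 0, 0, 0, -1],
  [0, 0, 0, 0, 0, 0, -1],
  [0, 0, 0, 0, 0, 0, -1],
  [0, 0, 0, 0, 0, 0, -1],
  [0, 0, 0, 0, 0, 0, -1],
  [0, 0, 0, 0, 0, 0, -1],
  [0, 0, 0, 0, 0, 0, -1],
  [0, 0, 0, 0, 0, 0, -1],
], newtons=20)

```text
clock: 11.55
eef_pos: [565.7, -123.8, 179.7]
ee_rot: [3.138, 0.0, 2.105]
contact_force: [5.6, 2.8, -4.1]
width: 13.7
finger_force: 20.0
```

```bash
python3 -c "
from h import *
mv([564,-124,175],40.6)
print(get_obs()['torque'])"
```

```text
t 11.55 at [ 565.7 -123.8  179.7] yaw [1.7978e+02 3.0000e-02 1.2062e+02] turn [ 0.2  -0.13 80.02] shift m [ 0.0007 -0.0015  0.0047] w 13.734580198685814
[ 0.36967985 -0.99348784  0.03922369]
```

arm_command([
  [0, 0, 7, 0, 0, 0.0002, -1],
  [0, 0, 14, 0, 0, 0.0004, -1],
  [0, 0, 21, 0, 0, 0.0006, -1],
  [0, 0, 28, 0, 0, 0.0008, -1],
  [0, 0, 35, 0, 0, 0.001, -1],
  [0, 0, 42, 0, 0, 0.0012, -1],
  [0, 0, 49, 0, 0, 0.0014, -1],
  [0, 0, 56, 0, 0, 0.0016, -1],
  [0, 0, 56, 0, 0, 0.0016, -1],
  [0, 0, 56, 0, 0, 0.0016, -1],
])

```text
clock: 12.38
eef_pos: [565.7, -123.9, 178.2]
ee_rot: [3.139, -0.002, 1.128]
contact_force: [6.2, 3.4, -3.8]
width: 13.8
finger_force: 20.0
```

```bash
python3 -c "
from h import *
mv([564,-124,175],10.6)
print(get_obs()['torque'],get_obs()['contact_force'])"
```

```text
t 12.3833 at [ 565.7 -123.9  178.2] yaw [ 1.7986e+02 -1.4000e-01  6.4600e+01] turn [ 0.07 -0.19 54.  ] shift m [-0.0008 -0.0015  0.0031] w 13.806316466696469
[ 0.66619019 -1.02571347 -0.04752735] [ 6.22173395  3.37683657 -3.75353397]
```

arm_command([
  [0, 0, 7, 0.0003, 0.0003, 0.0002, -1],
  [0, 0, 14, 0.0005, 0.0005, 0.0004, -1],
  [0, 0, 21, 0.0005, 0.0005, 0.0006, -1],
  [0, 0, 28, 0.0005, 0.0005, 0.0008, -1],
  [0, 0, 35, 0.0005, 0.0005, 0.001, -1],
  [0, 0, 42, 0.0005, 0.0005, 0.0012, -1],
  [0, 0, 49, 0.0005, 0.0005, 0.0014, -1],
  [0, 0, 54, 0.0005, 0.0005, 0.0015, -1],
  [0, 0, 54, 0.0005, 0.0005, 0.0015, -1],
  [0, 0, 54, 0.0005, 0.0005, 0.0015, -1],
])

```text
clock: 13.22
eef_pos: [565.8, -123.9, 176.6]
ee_rot: [-3.141, -0.002, 0.185]
contact_force: [4.4, 2.8, -1.6]
width: 13.8
finger_force: 20.0
```

arm_command([
  [0, 0, 0, 0, 0, 0, 1],
  [0, 0, 0, 0, 0, 0, 1],
  [0, 0, 0, 0, 0, 0, 1],
  [0, 0, 0, 0, 0, 0, 1],
  [0, 0, 0, 0, 0, 0, 1],
  [0, 0, 0, 0, 0, 0, 1],
  [0, 0, 0, 0, 0, 0, 1],
  [0, 0, 0, 0, 0, 0, 1],
  [0, 0, 0, 0, 0, 0, 1],
])

```text
clock: 13.97
eef_pos: [564.7, -124.5, 176.6]
ee_rot: [-3.142, -0.0, 0.186]
contact_force: [-0.8, -0.5, -0.3]
width: 70.5
finger_force: 0.0
```

```bash
python3 -c "
from h import *
mv([566,-124,175],100)"
```

```text
t 13.9667 at [ 564.7 -124.5  176.6] yaw [-180.     -0.     10.66] turn [  0.    -0.   -89.34] shift m [ 0.0013 -0.0002  0.0016] w 70.46666241279715
```

arm_command([
  [0, 0, -7, 0.001, 0, 0, 1],
  [0, 0, -14, 0.001, 0, 0, 1],
  [0, 0, -21, 0.001, 0, 0, 1],
  [0, 0, -28, 0.001, 0, 0, 1],
  [0, 0, -35, 0.001, 0, 0, 1],
  [0, 0, -42, 0.001, 0, 0, 1],
  [0, 0, -49, 0.001, 0, 0, 1],
  [0, 0, -56, 0.001, 0, 0, 1],
  [0, 0, -63, 0.001, 0, 0, 1],
  [0, 0, -70, 0.001, 0, 0, 1],
  [0, 0, -77, 0.001, 0, 0, 1],
  [0, 0, -84, 0.001, 0, 0, 1],
])

```text
clock: 14.97
eef_pos: [565.7, -124.2, 176.6]
ee_rot: [-3.142, -0.0, 1.658]
contact_force: [-0.4, 0.3, -0.4]
width: 87.8
finger_force: 0.0
```

arm_command([
  [0, 0, -7, 0, 0, 0, 1],
  [0, 0, -14, 0, 0, 0, 1],
  [0, 0, -21, 0, 0, 0, 1],
  [0, 0, -28, 0, 0, 0, 1],
  [0, 0, -35, 0, 0, 0, 1],
  [0, 0, -42, 0, 0, 0, 1],
  [0, 0, -49, 0, 0, 0, 1],
  [0, 0, -56, 0, 0, 0, 1],
  [0, 0, -63, 0, 0, 0, 1],
  [0, 0, -70, 0, 0, 0, 1],
  [0, 0, -77, 0, 0, 0, 1],
  [0, 0, -84, 0, 0, 0, 1],
])

```text
clock: 15.97
eef_pos: [565.7, -124.3, 176.6]
ee_rot: [3.142, 0.0, 3.124]
contact_force: [0.4, 0.1, -0.2]
width: 88.1
finger_force: 0.0
```

```bash
python3 -c "
from h import *
mv([566,-124,176],190.6)"
```

```text
t 15.9667 at [ 565.7 -124.3  176.6] yaw [180.   0. 179.] turn [  0.    0.  -11.6] shift m [-0.0003  0.0003  0.0006] w 88.11567221363025
```

arm_command([
  [0, 0, -6, 0, 0, 0, 1],
  [0, 0, -11.7, 0, 0, 0, 1],
  [0, 0, -11.7, 0, 0, 0, 1],
  [0, 0, -11.7, 0, 0, 0, -1],
  [0, 0, -11.7, 0, 0, 0, -1],
  [0, 0, -11.7, 0, 0, 0, -1],
  [0, 0, -11.7, 0, 0, 0, -1],
  [0, 0, -11.7, 0, 0, 0, -1],
  [0, 0, -11.7, 0, 0, 0, -1],
  [0, 0, -11.7, 0, 0, 0, -1],
  [0, 0, -11.7, 0, 0, 0, -1],
  [0, 0, -11.7, 0, 0, 0, -1],
])

```text
clock: 16.97
eef_pos: [565.7, -124.3, 176.5]
ee_rot: [3.142, -0.0, -2.961]
contact_force: [-0.8, -0.4, -0.1]
width: 31.2
finger_force: 0.0
```

arm_command([
  [0, 0, 0, 0, 0, 0, -1],
  [0, 0, 0, 0, 0, 0, -1],
  [0, 0, 0, 0, 0, 0, -1],
  [0, 0, 0, 0, 0, 0, -1],
])

```text
clock: 17.3
eef_pos: [565.6, -123.9, 176.6]
ee_rot: [3.141, -0.0, -2.961]
contact_force: [0.2, 3.6, 1.5]
width: 14.1
finger_force: 20.0
```

arm_command([
  [0, 0, 7, 0, 0, 0.0002, -1],
  [0, 0, 14, 0, 0, 0.0004, -1],
  [0, 0, 21, 0, 0, 0.0006, -1],
  [0, 0, 28, 0, 0, 0.0008, -1],
  [0, 0, 35, 0, 0, 0.001, -1],
  [0, 0, 42, 0, 0, 0.0012, -1],
  [0, 0, 49, 0, 0, 0.0014, -1],
  [0, 0, 56, 0, 0, 0.0016, -1],
  [0, 0, 63, 0, 0, 0.0018, -1],
  [0, 0, 70, 0, 0, 0.002, -1],
  [0, 0, 77, 0, 0, 0.0022, -1],
  [0, 0, 84, 0, 0, 0.0023, -1],
])

```text
clock: 18.3
eef_pos: [565.8, -123.7, 174.2]
ee_rot: [3.141, -0.001, 1.85]
contact_force: [0.4, 4.1, -0.4]
width: 14.0
finger_force: 20.0
```

arm_command([
  [0, 0, 7, 0, 0, 0.0002, -1],
  [0, 0, 14, 0, 0, 0.0004, -1],
  [0, 0, 20, 0, 0, 0.0006, -1],
  [0, 0, 20, 0, 0, 0.0006, -1],
  [0, 0, 20, 0, 0, 0.0006, -1],
])

```text
clock: 18.72
eef_pos: [565.8, -123.7, 173.7]
ee_rot: [3.141, -0.001, 1.51]
contact_force: [1.2, 5.0, 0.8]
width: 14.0
finger_force: 20.0
```

```bash
python3 - <<'E'
from h import *
c=snap('wrist','w4'); mv([566,-124,175],82); print(get_obs()['contact_force'],get_obs()['torque'],proj(c,[[566,-124,208],[577,-46,160],[583.2,7.6,155],[583.2,7.6,70]]))
E
```

```text
t 18.7667 at [ 565.8 -123.8  173.7] yaw [ 1.7999e+02 -5.0000e-02  8.6530e+01] turn [ 0.01 -0.05  4.53] shift m [-0.0002  0.0002 -0.0013] w 13.927298241156402
[ 1.34002903  5.00018586 -0.03769993] [ 0.94667872 -0.1898042  -0.06518378] [[323.07621336 344.00086287]
 [337.04378072 119.51723495]
 [345.52065538 -20.68670024]
 [336.32243525  25.74790609]]
```

View pics/w4.png

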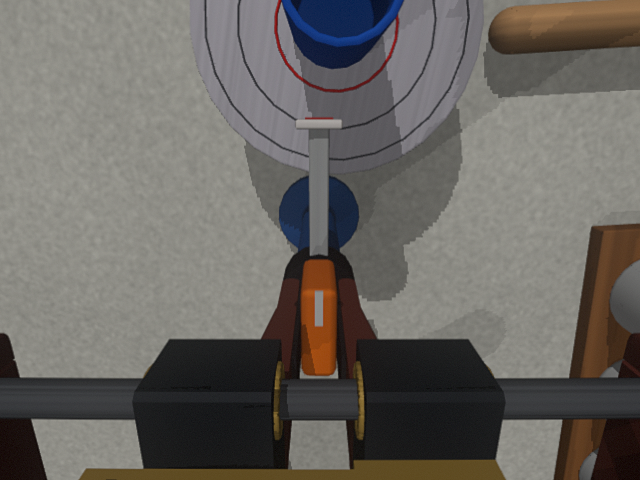

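The beaker stands upright inside the red ring: the near rim edge is at (343,46) and the near base edge at (337,68). The feeler face is centred at (319,120), pointing slightly left of the beaker, so a few degrees remain.

```bash
python3 - <<'E'
from h import *
c=load('w4')
h=cv2.cvtColor(c['color'],cv2.COLOR_RGB2HSV);m=cv2.inRange(h,(105,120,30),(130,255,255));m[90:]=0
for r in (0,6,12,18): 
    x=np.where(m[r])[0]; print(r,x.min(),x.max(), end=' | ')
    for u in (x.min(),x.max()): print(onz(c,u,r,155)[:2].round(1),end=' ')
    print()
print('rim front',onz(c,343,46,155),'base front',onz(c,337,68,70))
A=onz(c,319.5,318,209-3.3)  # bar top mid guess
F=onz(c,319,122,164);F0=onz(c,319,245,160);print('bar',A,'tip',F,'arm root',F0)
for a,b in((A,F),(F0,F)):
    v=b-a;print(np.degrees(np.arctan2(v[1],v[0])),np.hypot(*v[:2]))
# red ring centre
rgb=c['color'].astype(int);k=(rgb[...,0]-rgb[...,1]>50);k[95:]=0;k[:,:270]=0;k[:,402:]=0
from scipy.optimize import least_squares
q=np.array([onz(c,*a[::-1],70)[:2] for a in np.argwhere(k)])
print('ring',least_squares(lambda x:np.hypot(*(q-x).T)-37,[583,8],loss='soft_l1').x)
E
```

```text
0 282 403 | [557.2   1.8] [606.1  -1.2] 
6 283 400 | [ 5.575e+02 -4.000e-01] [604.9  -3.3] 
12 286 397 | [558.5  -2.6] [603.7  -5.4] 
18 288 394 | [559.1  -4.9] [602.4  -7.5] 
rim front [581.11374089 -16.78385589 155.        ] base front [582.46192939 -16.18942874  70.        ]
bar [ 565.26471198 -114.55116968  205.7       ] tip [569.28155007 -46.49081183 164.        ] arm root [ 565.93385602 -101.54604883  160.        ]
86.62239200730292 68.17878921491723
86.52035161796158 55.15692319521804
ring [583.05864329   7.74619573]
```

arm_command([
  [0, 0, 2, 0, 0, 0.0001, -1],
  [0, 0, 4, 0, 0, 0.0001, -1],
  [0, 0, 4, 0, 0, 0.0001, -1],
  [0, 0, 4, 0, 0, 0.0001, -1],
  [0, 0, 4, 0, 0, 0.0001, -1],
])

```text
clock: 19.18
eef_pos: [565.9, -123.7, 173.6]
ee_rot: [3.141, -0.001, 1.44]
contact_force: [2.1, 5.3, 0.6]
width: 13.9
finger_force: 20.0
```

arm_command([
  [0, 0, 0, 0, 0, 0, 1],
  [0, 0, 0, 0, 0, 0, 1],
  [0, 0, 0, 0, 0, 0, 1],
  [0, 0, 0, 0, 0, 0, 1],
  [0, 0, 0, 0, 0, 0, 1],
  [0, 0, 0, 0, 0, 0, 1],
  [0, 0, 0, 0, 0, 0, 1],
  [0, 0, 0, 0, 0, 0, 1],
  [0, 0, 0, 0, 0, 0, 1],
  [0, 0, 0, 0, 0, 0, 1],
  [0, 0, 0, 0, 0, 0, 1],
  [0, 0, 0, 0, 0, 0, 1],
])

```text
clock: 20.18
eef_pos: [565.7, -124.3, 173.6]
ee_rot: [3.142, 0.0, 1.438]
contact_force: [-1.2, -0.4, -0.3]
width: 87.3
finger_force: 0.0
```

arm_command([
  [0, 0, 0, 0, 0, -0.02, 1],
  [0, 0, 0, 0, 0, -0.05, 1],
  [0, 0, 0, 0, 0, -0.09, 1],
  [0, 0, 0, 0, 0, -0.12, 1],
  [0, 0, 0, 0, 0, -0.15, 1],
  [0, 0, 0, 0, 0, -0.15, 1],
  [0, 0, 0, 0, 0, -0.15, 1],
  [0, 0, 0, 0, 0, -0.15, 1],
])

```text
clock: 20.85
eef_pos: [565.2, -124.1, 322.8]
ee_rot: [-3.141, -0.0, 1.437]
contact_force: [1.0, 0.4, -0.7]
width: 87.9
finger_force: 0.0
```

```bash
python3 - <<'E'
from h import *
c=snap('wrist','w5');mv([566,-124,320],82.5)
E
```

```text
t 20.9 at [ 564.8 -124.   322. ] yaw [-1.7986e+02 -2.0000e-02  8.2360e+01] turn [-0.14 -0.02 -0.14] shift m [0.0002 0.0011 0.002 ] w 87.78609573206901
```

View pics/w5.png

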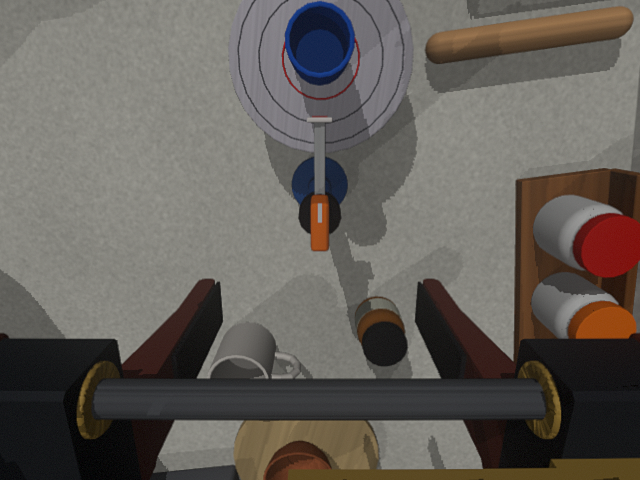

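The feeler, at (319,120), now points straight up the image at the beaker, whose rim is centred near (320,39). The beaker stands inside the red ring.

```bash
python3 - <<'E'
from h import *
c=load('w5')
h=cv2.cvtColor(c['color'],cv2.COLOR_RGB2HSV);m=cv2.inRange(h,(105,120,30),(130,255,255));m[100:]=0
p=np.argwhere(m)[:,::-1];q=p[p[:,1]<45];print(p.min(0),p.max(0))
cu=(q[:,0].min()+q[:,0].max())/2
B=onz(c,cu,39,155)
mo=cv2.inRange(h,(5,170,60),(18,255,255));mo[:190]=0;mo[255:]=0;mo[:,:300]=0;mo[:,340:]=0
o=np.argwhere(mo);A1=onz(c,(o[:,1].min()+o[:,1].max())/2,223,203)
g=c['color'].astype(int).min(2)[119]; x=np.where(g[295:345]>150)[0]+295;print('face cols',x.min(),x.max(),o.min(0),o.max(0))
F=onz(c,(x.min()+x.max())/2,120,164)
az=lambda a,b:np.degrees(np.arctan2(b[1]-a[1],b[0]-a[0]))
print(A1,F,B,'feeler az',az(A1,F),'to beaker',az(A1,B),'from tip',az(F,B),np.hypot(*(F-A1)[:2]),np.hypot(*(B-A1)[:2]))
E
```

```text
[285   1] [354  84]Traceback (most recent call last):
  File "<stdin>", line 9, in <module>
    return umr_minimum(a, axis, None, out, keepdims, initial, where)
ValueError: zero-size array to reduction operation minimum which has no identity
```

```bash
python3 - <<'E'
from h import *
c=load('w5')
h=cv2.cvtColor(c['color'],cv2.COLOR_RGB2HSV)
mo=cv2.inRange(h,(3,170,60),(20,255,255));mo[:190]=0;mo[255:]=0;mo[:,:300]=0;mo[:,340:]=0
o=np.argwhere(mo);o=o[(o[:,0]>200)&(o[:,0]<245)];print(o.min(0),o.max(0))
A1=onz(c,(o[:,1].min()+o[:,1].max())/2,220,203)
F=onz(c,319.3,120,164);B=onz(c,319.8,39,155)
az=lambda a,b:np.degrees(np.arctan2(b[1]-a[1],b[0]-a[0]))
print(A1,F,B,'feeler az',az(A1,F),'to beaker',az(A1,B),'from tip',az(F,B),np.hypot(*(F-A1)[:2]),np.hypot(*(B-A1)[:2]))
print(get_obs()['clock'])
E
```

```text
[201 310] [244 328]
[ 564.82961585 -117.6572475   203.        ] [574.40267189 -48.19834215 164.        ] [582.62397606  10.19113329 155.        ] feeler az 82.15274388146676 to beaker 82.07628838949466 from tip 81.98537551990403 70.11549710205792 129.08077984950026
20.9
```

```bash
python3 -c "
from h import *
print(finish_job())"
```

```text
the job is handed in; nothing more can be done
None
```

The job is handed in at about 21 s: the beaker stands upright inside the red ring, about 3 mm off centre, and the gauge head was screwed down clockwise about 218° until the feeler's face pointed at the beaker to within about 0.2°, then released.

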